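Empty the labeller's catch tray and restart it

TASK

The carton labeller has stopped because its catch tray is full: without lifting them, sweep all three finished cartons along the tray and over its open end into the grey tote standing under it. When they are all in the tote, slide the steel dust cover on the control strip fully aside, press the restart button under it all the way in and let it go, then slide the cover fully back over the button. Leave the tote standing flat on the bench and do not disturb the bottle, the jar or the tube rack.

Things in the scene. Friction and masses are not known exactly. Their poses are not given: they have to be found in the camera images.
- labeller: White bench-top carton labeller, fixed. Origin on the bench under the middle of its catch tray; y runs along the tray from its open end (-y) to the machine's head (+y), x across the tray, away from the control strip. The head, a housing 290 mm high with a label reel to 400 mm, begins at y 250 mm. The control strip, 123 mm above the bench, is the plinth's level top beside the tray, x -175 to -85 mm.
- tray_edge (a point): Middle of the catch tray's open end, on its floor; axes as the labeller's. The steel tray is level, 130 mm above the bench, 300 mm long from here towards +y and 160 mm wide between two side guides that stand 22 mm above its floor. This end has no lip and overhangs the tote.
- tray_back (a point): Middle of the tray floor's other end; axes as the labeller's. From here a bed of outfeed rollers, level with the tray, runs 100 mm on in +y to the head, between the same guides. It is empty: fingers can be put down on it behind the last carton.
- carton1_center (a point): Centre of a finished brown carton lying flat in the tray, with a blank white label: 110 mm (its x, across the tray) by 80 mm (its y, along the tray) by 30 mm high, about 0.16 kg. The three are alike; this one starts nearest the head.
- carton2_center (a point): Centre of the second carton, the middle one at the start; same size.
- carton3_center (a point): Centre of the third carton, nearest the open end at the start; same size.
- tote: Grey open plastic tote, 190 mm (its x) by 290 mm (its y, along the tray's direction), 120 mm high, walls 4 mm, 0.7 kg, loose on the bench. Origin at the centre of its underside. Its near end starts some 15 to 30 mm under the tray's overhanging open end, so what is pushed over the end falls in.
- cover (a joint): Sliding steel dust cover over the restart button: 0 = shut, 0.085 m = fully aside. It opens along the labeller's +y with about 1.5 N of friction and stays where it is left. A plate 71 mm (x) by 80 mm (y), its upper face 141 mm above the bench, with an upright tab across its middle.
- cover_tab (a point): On the cover: the middle of the tab's top edge, 167 mm above the bench. The tab is 44 mm long (labeller x), 8 mm thick (labeller y) and stands 26 mm above the cover plate; push it from either side. The button is straight below it when the cover is shut.
- restart (a joint): Travel of the restart button: 0 = out, 0.005 m = fully in; it presses straight down against a spring (about 1.5 N at first, 5 N fully in) and comes back by itself.
- restart_top (a point): Middle of the top of the restart button: black, round, 34 mm across, its top 134 mm above the bench (11 mm above the control strip), between the cover's two rails (64 mm apart inside, 13 mm high, along the labeller's y).
- bottle: Bystander: white capped plastic bottle, 72 mm across, 150 mm high, standing beyond the work. Origin at the centre of its underside.
- rack: Bystander: yellow tube rack with three blue-capped tubes, 170 mm (x) by 110 mm (y), 112 mm high, standing past the tote's far end. Origin at the centre of its underside.
- jar: Bystander: squat amber jar, 80 mm across, 85 mm high, standing on the robot's side of the tote. Origin at the centre of its underside.
Not all that is in view belongs to the job. What is shaped like the part that bears carton2_center but red is not meant. Leave any orange look-alike of the part that bears carton1_center alone.

How it is judged:
On the way, in this order (a step that is already met when the one before it is completed fails the run):
1. all three cartons are in the tote (x of carton1_center in the frame of tote between -0.091 and 0.091 m and y of carton1_center in the frame of tote between -0.141 and 0.141 m and z of carton1_center in the frame of tote between 0 and 0.12 m and x of carton2_center in the frame of tote between -0.091 and 0.091 m and y of carton2_center in the frame of tote between -0.141 and 0.141 m and z of carton2_center in the frame of tote between 0 and 0.12 m and x of carton3_center in the frame of tote between -0.091 and 0.091 m and y of carton3_center in the frame of tote between -0.141 and 0.141 m and z of carton3_center in the frame of tote between 0 and 0.12 m), for 0.2 s.
2. the dust cover is slid aside, at least 70 of its 85 mm (value of joint cover above 0.07 m), for 0.1 s.
3. the restart button is pressed in, at least 4 of its 5 mm, with the cover aside (value of joint restart above 0.004 m and value of joint cover above 0.05 m), for 0.05 s.
4. the cover is slid back over the button, to within 6 mm of shut (value of joint cover below 0.006 m), for 0.2 s.
At the end, for the whole second after the job is handed in: All three cartons lie at rest in the tote (each centre between its walls and below its 120 mm rim) and the tote stands flat on the bench (tilt under 0.06 rad); the dust cover is within 6 mm of shut and the restart button is out again (within 1.5 mm) (all of step 1 and linear speed of each of carton1, carton2, carton3 below 0.03 m/s and value of joint cover below 0.006 m and value of joint restart below 0.0015 m and angle between tote's own z axis and vertical below 0.06 rad and height (world z) of tote below 0.006 m and linear speed of tote below 0.02 m/s); the robot touches nothing.
It fails at once if the bottle, the jar or the tube rack is moved more than 25 mm or tipped ((distance of any of bottle, jar, rack from where it was at the start of the episode above 0.025 m or angle between any of bottle, jar, rack's own z axis and vertical above 0.2 rad)).
It fails at once if a carton is lifted well off the tray (its centre over 60 mm above the tray floor) (height (world z) of any of carton1_center, carton2_center, carton3_center above 0.19 m).
It also fails if it takes over 61 s, if anything falls off the work surface, if the arm or the gripper's body presses on something with over 40 N, if the wrist force passes 120 N, or if a joint passes its speed limit or range.

ROBOT

A 7-joint arm with a two-finger parallel gripper is mounted at the origin on the work surface. World frame = base frame: x ahead of the robot, y to its left, z up, the work surface at z = 0. Lengths are in m, angles in rad, forces in N, time in s.
With the tool pointing down it reaches from about 0.4 to 0.85 m from the base axis. Payload 10.4 kg.
Tool frame: the origin (TCP) lies midway between the tips of the shut fingers; the grasp point (between the pads) lies 19 mm behind it (r.tcp_to_grasp is the z of the grasp point in the tool frame, in m); z points along the fingers, x is the direction in which the jaws open and shut, and the axes are right-handed (so a half turn about z gives the same grasp; the last joint's range is limited). The gripper opens to 87 mm and grips with 3 to 60 N. Pads are 19 mm wide; open, the fingers measure 117 mm over their backs; the gripper's body (75 mm by 190 mm) begins 51 mm behind the grasp point.
Start: joints at [1.219, 0.332, -0.065, 1.46, 0.022, 1.35, -0.088], TCP at [0.202, -0.592, 0.223] pointing down, gripper open.
Joint ranges: [-2.6, 2.6], [-0.5, 2.12], [-1.47, 1.34], [0.16, 2.42], [-1.27, 4.41], [0.06, 2.06], [-2.6, 2.6]. Speed limits (rad/s): [2.22, 2.22, 2.79, 2.79, 3.14, 3.14, 3.14].

INTERFACE

Orientations are given as a unit quaternion [x, y, z, w].
In Python, from bench import r, camera, close_job gives the robot as it stands. The module is installed in compiled form; this text tells all that it offers.
- The arm moves only by the shell command python3 -m crank 'ROWS' [FORCE]. ROWS is JSON, a list of rows, each an object of numbers: "x", "y", "z": the shift along the tool's x, y, z scaled (see below); "ax", "ay", "az": the turn, a rotation vector about the tool's x, y, z scaled (see below); "claw": the closure, from -1 (fully open) to 1 (shut), so that 0 is half open. A call has exactly 5 rows; each row is the pose to reach, as a shift and turn from the pose commanded when the call began, along the tool's axes at that moment; what a row does not reach only later rows make up. The controller multiplies each number of a shift by 1 m and each number of a turn by 2 rad. A row lasts 1/12 s, in which the tool goes at most 41.7 mm and 7.16 degrees, less where a joint would pass 70% of its speed; a pose out of reach is approached as far as the arm can. A call with a number of a shift or a turn outside -1 to 1 is refused whole. A call with a gripper value outside its range is refused whole. The fingers move at their own pace and stop on an object; FORCE is the grip in N (left out, the last holds). Time passes only in rows, so rows that repeat a pose let the fingers close, or fill a call up. It gives the time, the measured TCP pose, the force and the opening at its end, in the units of the state.
- r.read_state(): the state, without advancing time (a new reading comes with each control period).
- camera(name): name is "side" or "top"; returns a dict with "color" (480x640x3 uint8, blue, green, red), "fx", "fy", "cx", "cy" (pixels), "eye" and "orientation" of the camera in the world. Camera axes: x right, y down, z forward; pixel columns grow to the right and rows downward; lengths in m; the calibration is good to about 2 mm. A picture is of the moment at which its call begins. There is no depth.
- close_job(): hands the job in, once; it reports no verdict.
The state is a dict: "time": time; "joint_positions": joint angles; "joint_vel": joint speeds; "joint_torque": joint torques, N m; "ee_pos": TCP position; "eef_rot": TCP orientation; "ft_force": force on the tool from outside, world axes, zero at the start; "torque": the same for the moment, N m; "width": finger opening in m.
Only numpy, scipy, OpenCV 4.12 (cv2) and the standard library are available. Lean on these libraries where they do the work, as an engineer would, in place of code of your own. Each camera call takes 0.05 s, during which the arm holds its last target. There are 200 camera calls.

## Working session

There is one attempt and no reset: what is moved stays moved. The work goes in short steps, Python scripts to look and compute and a shell command to move; the robot and the scene stay as the last step left them, time stands still between calls to the robot, and variables do not carry over. Pictures are saved under pics/ and viewed, about 8 in all and at most 12, crops included, and the job is handed in when it is done.

```bash
mkdir -p pics
cat > h.py <<'E'
import numpy as np, cv2
from bench import r, camera, close_job
from scipy.spatial.transform import Rotation as R
def shot(name,fn=None):
    c=camera(name)
    if fn: cv2.imwrite('pics/'+fn,c['color'])
    return c
def ray(c,u,v,z):
    d=R.from_quat(c['orientation']).apply([(u-c['cx'])/c['fx'],(v-c['cy'])/c['fy'],1.0]) if len(np.ravel(c['orientation']))==4 else np.array(c['orientation'])@[(u-c['cx'])/c['fx'],(v-c['cy'])/c['fy'],1.0]
    e=np.array(c['eye']); return e+d*(z-e[2])/d[2]
E
python3 - <<'E'
from h import *
import json
for n in('top','side'):
    c=shot(n,n+'0.png'); k={a:np.round(c[a],4).tolist() for a in c if a!='color'}; print(n,k)
    json.dump({a:np.array(c[a]).tolist() for a in c if a!='color'},open(n+'.json','w'))
s=r.read_state(); print({k:np.round(s[k],4).tolist() for k in s}); print(r.tcp_to_grasp)
E
```

```text
top {'fx': 590.2286, 'fy': 590.2286, 'cx': 319.9444, 'cy': 246.1667, 'eye': [0.423, -0.133, 1.6854], 'orientation': [0.7071, -0.7057, 0.0367, -0.0245]}
side {'fx': 535.0403, 'fy': 535.0403, 'cx': 313.4416, 'cy': 235.5916, 'eye': [0.4274, 0.6663, 1.0858], 'orientation': [-0.0879, 0.9353, -0.3418, 0.0262]}
{'time': 0.1, 'joint_positions': [1.2194, 0.3328, -0.0647, 1.4608, 0.0216, 1.3499, -0.0885], 'joint_vel': [0.0005, -0.0005, -0.0009, 0.0, 0.0009, 0.0004, -0.0001], 'joint_torque': [0.0008, -62.4541, 0.0243, -39.0721, -0.0615, 0.0365, 0.0], 'ee_pos': [0.2017, -0.5912, 0.2219], 'eef_rot': [0.8133, -0.5818, -0.0005, -0.0003], 'ft_force': [0.3493, -0.0504, 0.3937], 'torque': [-0.0399, 0.0602, 0.0158], 'width': 0.0869}
-0.0187
```

View pics/top0.png

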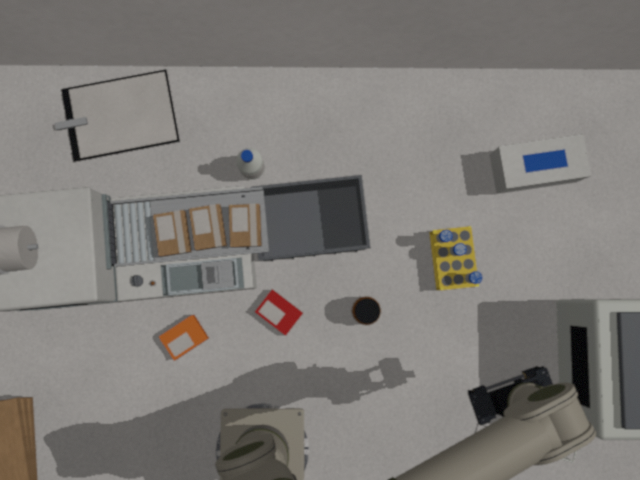

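View pics/side0.png

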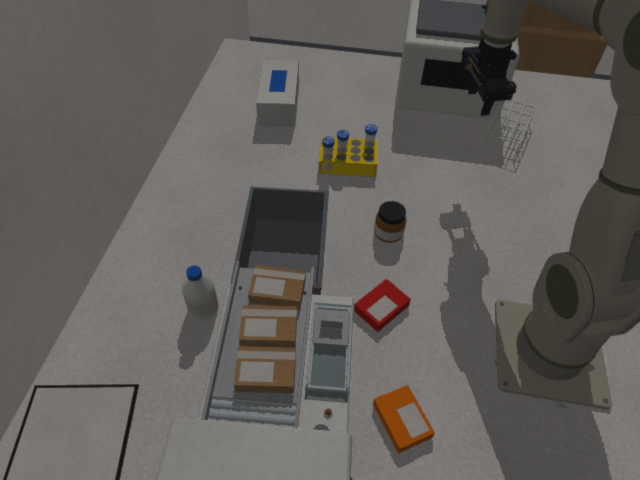

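The top view shows the cartons in the tray at (168,233), (205,227) and (244,225), and the tote at (315,218). The cover tab is at about (212,274), the bottle at (251,163), the jar at (366,310) and the rack at (455,258). Two look-alikes lie outside the tray: red at (278,312) and orange at (184,338). The brown cartons in the tray are the targets. One close crop will check this.

Run:
```python
from h import *
a=cv2.imread('pics/top0.png')[170:310,95:295]; cv2.imwrite('pics/crop.png',cv2.resize(a,None,fx=4,fy=4,interpolation=cv2.INTER_CUBIC))
```

```text
(no output)
```

View pics/crop.png

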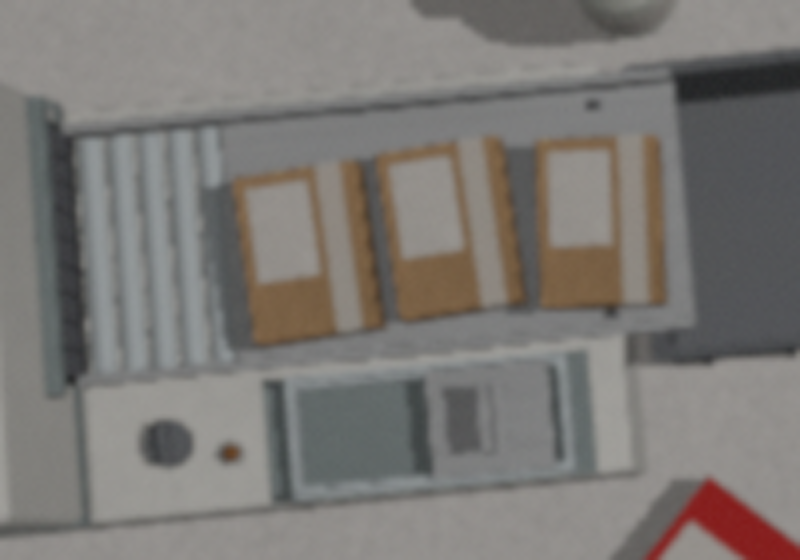

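The crop shows three brown, white-labelled cartons in the tray and bare rollers behind them. The cover sits towards the open end, with its tab at crop (465,420). No red or orange carton is in the tray.

Run:
```python
from h import *
import json
c=json.load(open('top.json'))
P=lambda u,v,z:ray(c,95+u/4,170+v/4,z)[:2]
pts={'end_far':(675,82,.13),'end_near':(694,325,.13),'back_far':(218,125,.13),'back_near':(233,360,.13),
'c1':(306,252,.16),'c2':(450,228,.16),'c3':(600,221,.16),'tab':(465,420,.167),'plateR_far':(547,362,.141),'plateR_near':(558,468,.141),'plateL_far':(425,376,.141),'plateL_near':(433,480,.141),'head_n':(62,392,.29),'head_f':(35,98,.29),'strip_n_r':(638,470,.123),'strip_n_l':(85,522,.123)}
q={k:P(*v) for k,v in pts.items()}
for k in q: print(k,q[k].round(4))
for a,b in(('end_near','end_far'),('back_near','back_far'),('end_near','back_near'),('end_far','back_far'),('strip_n_r','strip_n_l'),('plateR_near','plateR_far')):
    d=q[b]-q[a]; print(a,b,np.linalg.norm(d).round(4),np.degrees(np.arctan2(d[1],d[0])).round(1))
for n,(u,v,z) in dict(jar=(366,310,.085),bottle=(248,157,.15),rackcap=(446,236,.11),tote1=(363,177,.12),tote2=(369,248,.12),tub3=(262,260,.12)).items(): print(n,ray(c,u,v,z).round(3))
s=json.load(open('side.json'))
# tab & carton in side
for n,(u,v,z) in dict(tab=(331,321,.167),c3=(277,283,.16),c1=(265,368,.16)).items(): print('side',n,ray(s,u,v,z).round(3))
```

```text
end_far [ 0.7063 -0.0099]
end_near [ 0.5441 -0.0239]
back_far [0.6762 0.2921]
back_near [0.5203 0.2783]
c1 [0.5885 0.2251]
c2 [0.6044 0.1325]
c3 [0.6093 0.0355]
tab [0.4798 0.1195]
plateR_far [0.5188 0.071 ]
plateR_near [0.4496 0.0629]
plateL_far [0.5094 0.1504]
plateL_near [0.4417 0.1439]
head_n [0.4912 0.3355]
head_f [0.6659 0.357 ]
strip_n_r [0.4487 0.0126]
strip_n_l [0.4141 0.3739]
end_near end_far 0.1628 5.0
back_near back_far 0.1565 5.1
end_near back_near 0.3031 94.5
end_far back_far 0.3035 95.7
strip_n_r strip_n_l 0.363 95.5
plateR_near plateR_far 0.0696 6.7
jar [ 0.389 -0.285  0.085]
bottle [0.792 0.031 0.15 ]
rackcap [ 0.588 -0.5    0.11 ]
tote1 [ 0.746 -0.276  0.12 ]
tote2 [ 0.554 -0.291  0.12 ]
tub3 [ 0.522 -0.006  0.12 ]
side tab [0.484 0.115 0.167]
side c3 [0.611 0.041 0.16 ]
side c1 [0.589 0.234 0.16 ]
```

```bash
cat >> h.py <<'E'
LO=np.array([.6252-.0136,-.0169+.1494]); TH=np.radians(5.2)
ex=np.array([np.cos(TH),np.sin(TH)]); ey=np.array([-np.sin(TH),np.cos(TH)])
def go(*t):  # t: x,y,z in labeller frame -> tool-axis shift
    s=r.read_state(); p=np.array(s['ee_pos']); q=R.from_quat(s['eef_rot'])
    w=np.r_[LO+t[0]*ex+t[1]*ey,t[2]]; xa=q.apply([1,0,0])
    d=q.inv().apply(w-p)
    gz=R.from_matrix(np.c_[np.r_[ex,0],np.r_[-ey,0],[0,0,-1]])
    print('lab',np.round([(p[:2]-LO)@ex,(p[:2]-LO)@ey,p[2]],4),'shift',d.round(4),'turn/2',((q.inv()*gz).as_rotvec()/2).round(4),'target',w.round(3),'f',np.round(s['ft_force'],1),'t',s['time'])
E
python3 -m crank '[{"x":-0.013,"y":-0.038,"z":-0.01,"ax":0,"ay":0,"az":-0.06,"claw":-1},{"x":-0.026,"y":-0.076,"z":-0.02,"ax":0,"ay":0,"az":-0.12,"claw":-1},{"x":-0.038,"y":-0.114,"z":-0.03,"ax":0,"ay":0,"az":-0.18,"claw":-1},{"x":-0.05,"y":-0.15,"z":-0.04,"ax":0,"ay":0,"az":-0.24,"claw":-1},{"x":-0.063,"y":-0.188,"z":-0.05,"ax":0,"ay":0,"az":-0.3,"claw":-1}]'
python3 -c "
from h import *
go(-.05,-.45,.27);go(-.01,.182,.27)"
```

```text
time: 0.52
ee_pos: [0.3602, -0.47, 0.2728]
eef_rot: [0.95, -0.313, -0.0, 0.0]
ft_force: [0.4, -0.9, 0.8]
width: 0.0869
lab [-0.3049 -0.5772  0.2728] shift [ 0.1058 -0.2645  0.0027] turn/2 [ 0.000e+00  3.000e-04 -3.637e-01] target [ 0.603 -0.32   0.27 ] f [ 0.4 -0.9  0.8] t 0.5167
lab [-0.3049 -0.5772  0.2728] shift [-0.2845 -0.7632  0.0027] turn/2 [ 0.000e+00  3.000e-04 -3.637e-01] target [0.585 0.313 0.27 ] f [ 0.4 -0.9  0.8] t 0.5167
```

```bash
python3 -m crank '[{"x":0.006,"y":-0.038,"z":0,"ax":0,"ay":0,"az":-0.06,"claw":-1},{"x":0.012,"y":-0.076,"z":0,"ax":0,"ay":0,"az":-0.12,"claw":-1},{"x":0.018,"y":-0.114,"z":0,"ax":0,"ay":0,"az":-0.18,"claw":-1},{"x":0.024,"y":-0.152,"z":0,"ax":0,"ay":0,"az":-0.24,"claw":-1},{"x":0.03,"y":-0.19,"z":0,"ax":0,"ay":0,"az":-0.3,"claw":-1}]'
python3 -c "
from h import *
go(-.01,.182,.27)"
```

```text
time: 0.93
ee_pos: [0.4981, -0.3355, 0.2724]
eef_rot: [1.0, -0.018, -0.0, -0.0]
ft_force: [0.4, -1.2, -1.0]
width: 0.087
lab [-0.1554 -0.4557  0.2724] shift [ 0.0635 -0.651   0.0024] turn/2 [-0.      0.0002 -0.0635] target [0.585 0.313 0.27 ] f [ 0.4 -1.2 -1. ] t 0.9333
```

```bash
python3 -m crank '[{"x":0.012,"y":-0.038,"z":0,"ax":0,"ay":0,"az":-0.013,"claw":-1},{"x":0.024,"y":-0.076,"z":0,"ax":0,"ay":0,"az":-0.026,"claw":-1},{"x":0.036,"y":-0.114,"z":0,"ax":0,"ay":0,"az":-0.039,"claw":-1},{"x":0.048,"y":-0.152,"z":0,"ax":0,"ay":0,"az":-0.052,"claw":-1},{"x":0.06,"y":-0.19,"z":0,"ax":0,"ay":0,"az":-0.063,"claw":-1}]'
python3 -m crank '[{"x":0.006,"y":-0.038,"z":0,"ax":0,"ay":0,"az":0,"claw":-1},{"x":0.012,"y":-0.076,"z":0,"ax":0,"ay":0,"az":0,"claw":-1},{"x":0.018,"y":-0.114,"z":0,"ax":0,"ay":0,"az":0,"claw":-1},{"x":0.024,"y":-0.152,"z":0,"ax":0,"ay":0,"az":0,"claw":-1},{"x":0.03,"y":-0.19,"z":0,"ax":0,"ay":0,"az":0,"claw":-1}]'
python3 -m crank '[{"x":0.006,"y":-0.036,"z":0,"ax":0,"ay":0,"az":0,"claw":-1},{"x":0.012,"y":-0.072,"z":0,"ax":0,"ay":0,"az":0,"claw":-1},{"x":0.018,"y":-0.108,"z":0,"ax":0,"ay":0,"az":0,"claw":-1},{"x":0.024,"y":-0.144,"z":0,"ax":0,"ay":0,"az":0,"claw":-1},{"x":0.03,"y":-0.18,"z":0,"ax":0,"ay":0,"az":0,"claw":-1}]'
python3 -c "
from h import *
go(-.01,.182,.21)
shot('side','s1.png')"
```

```text
time: 1.35
ee_pos: [0.5653, -0.1478, 0.2723]
eef_rot: [0.999, 0.043, -0.0, 0.0]
ft_force: [0.8, 0.3, -0.1]
width: 0.0871
time: 1.77
ee_pos: [0.5787, 0.0439, 0.2723]
eef_rot: [0.999, 0.042, -0.0, 0.0]
ft_force: [0.6, -1.0, 0.3]
width: 0.087
time: 2.18
ee_pos: [0.5937, 0.2255, 0.2722]
eef_rot: [0.999, 0.042, -0.0, 0.0]
ft_force: [0.9, 0.5, 0.1]
width: 0.087
lab [-0.0094  0.0943  0.2722] shift [-0.0012 -0.0878  0.0621] turn/2 [ 0.0002  0.0002 -0.0036] target [0.585 0.313 0.21 ] f [0.9 0.5 0.1] t 2.1833
```

View pics/s1.png

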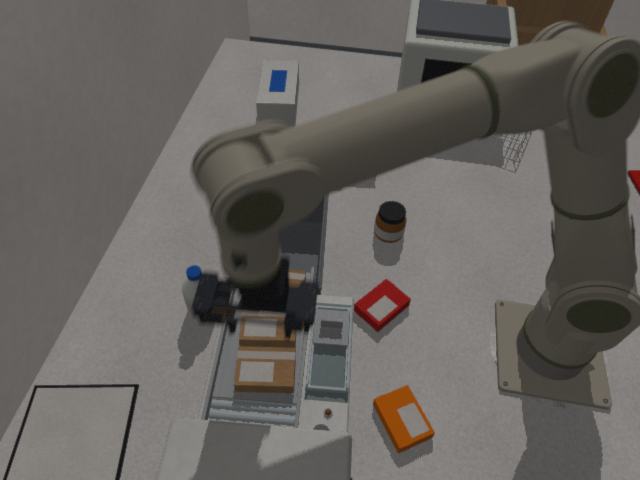

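The gripper hangs above the middle carton with its long side across the tray. The wrist housing is at (255,210), and the rollers at (255,412) are free. I'll check the height of the housing against the head before descending.

Run:
```python
from h import *
import json
c=json.load(open('side.json'));q=R.from_quat(c['orientation']).inv()
def pr(p):
    d=q.apply(np.array(p)-c['eye']); return (c['cx']+c['fx']*d[0]/d[2]).round(),(c['cy']+c['fy']*d[1]/d[2]).round()
for z in(.27,.34,.4,.45,.5,.55,.6): print(z,pr([.594,.2255,z]),pr([.594,.295,z]))
t=json.load(open('top.json'))
for v,z in((392,.29),(98,.29)): print((ray(t,95+48/4,170+v/4,z)[:2]-LO)@ey)
# carton1 rear corners in labeller y
for u,v in((233,180),(252,343)): print('c1 rear',[(ray(t,95+u/4,170+v/4,.16)[:2]-LO)@e for e in(ex,ey)])
```

```text
0.27 (np.float64(260.0), np.float64(334.0)) (np.float64(249.0), np.float64(371.0))
0.34 (np.float64(257.0), np.float64(312.0)) (np.float64(246.0), np.float64(350.0))
0.4 (np.float64(254.0), np.float64(292.0)) (np.float64(242.0), np.float64(331.0))
0.45 (np.float64(252.0), np.float64(272.0)) (np.float64(239.0), np.float64(312.0))
0.5 (np.float64(249.0), np.float64(251.0)) (np.float64(235.0), np.float64(292.0))
0.55 (np.float64(246.0), np.float64(228.0)) (np.float64(231.0), np.float64(269.0))
0.6 (np.float64(242.0), np.float64(202.0)) (np.float64(227.0), np.float64(244.0))
0.2212519059582221
0.21103327848230716
c1 rear [np.float64(0.03635937939286316), np.float64(0.13809777468373638)]
c1 rear [np.float64(-0.07045915476526549), np.float64(0.1328552462291848)]
```

```bash
python3 -m crank '[{"x":0,"y":-0.037,"z":0,"ax":0,"ay":0,"az":-0.004,"claw":-1},{"x":0,"y":-0.074,"z":0.0,"ax":0,"ay":0,"az":-0.004,"claw":-1},{"x":0,"y":-0.074,"z":0.03,"ax":0,"ay":0,"az":-0.004,"claw":-1},{"x":0,"y":-0.074,"z":0.065,"ax":0,"ay":0,"az":-0.004,"claw":-1},{"x":0,"y":-0.074,"z":0.1,"ax":0,"ay":0,"az":-0.004,"claw":-1}]'
python3 -m crank '[{"x":0,"y":0,"z":0.01,"ax":0,"ay":0,"az":0,"claw":-1},{"x":0,"y":0,"z":0.018,"ax":0,"ay":0,"az":0,"claw":-1},{"x":0,"y":0,"z":0.025,"ax":0,"ay":0,"az":0,"claw":-1},{"x":0,"y":0,"z":0.032,"ax":0,"ay":0,"az":0,"claw":-1},{"x":0,"y":0,"z":0.032,"ax":0,"ay":0,"az":0,"claw":-1}]'
python3 -c "
from h import *
go(-.01,-.13,.14)
shot('side','s2.png')"
```

```text
time: 2.65
ee_pos: [0.5874, 0.2989, 0.1714]
eef_rot: [0.999, 0.047, 0.0, -0.0]
ft_force: [0.9, 0.2, -0.9]
width: 0.0873
time: 3.07
ee_pos: [0.5879, 0.2977, 0.1406]
eef_rot: [0.999, 0.046, 0.0, -0.0]
ft_force: [-0.0, 0.4, 0.3]
width: 0.0871
lab [-0.0086  0.1667  0.1406] shift [-0.0017  0.2967  0.0006] turn/2 [-0.     -0.0002  0.0005] target [0.613 0.002 0.14 ] f [-0.   0.4  0.3] t 3.0667
```

View pics/s2.png

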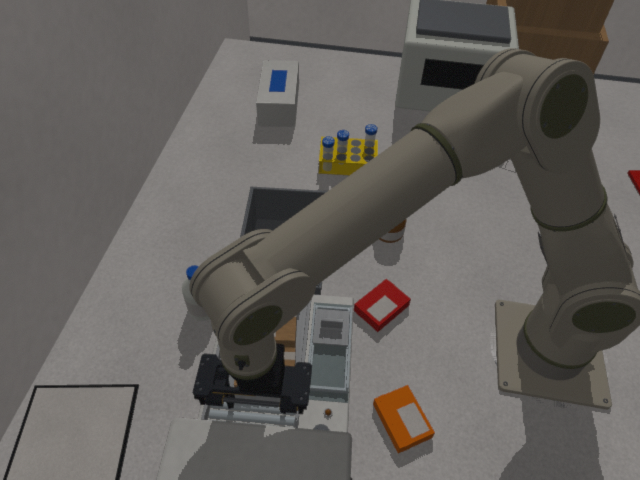

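Nothing is touched, and the fingers stand on the rollers behind carton 1 at about (255,400). Now I push towards the open end.

```bash
python3 -m crank '[{"x":0,"y":0.016,"z":0,"ax":0,"ay":0,"az":0,"claw":-1},{"x":0,"y":0.032,"z":0,"ax":0,"ay":0,"az":0,"claw":-1},{"x":0,"y":0.048,"z":0,"ax":0,"ay":0,"az":0,"claw":-1},{"x":0,"y":0.064,"z":0,"ax":0,"ay":0,"az":0,"claw":-1},{"x":0,"y":0.08,"z":0,"ax":0,"ay":0,"az":0,"claw":-1}]'
python3 -m crank '[{"x":0,"y":0.016,"z":0,"ax":0,"ay":0,"az":0,"claw":-1},{"x":0,"y":0.032,"z":0,"ax":0,"ay":0,"az":0,"claw":-1},{"x":0,"y":0.048,"z":0,"ax":0,"ay":0,"az":0,"claw":-1},{"x":0,"y":0.064,"z":0,"ax":0,"ay":0,"az":0,"claw":-1},{"x":0,"y":0.066,"z":0,"ax":0,"ay":0,"az":0,"claw":-1}]'
python3 -c "
from h import *
go(-.01,-.13,.14)
a=shot('side','s3.png')
b=shot('top','t3.png')
cv2.imwrite('pics/m3.png',np.hstack([a['color'][150:450,150:400],b['color'][130:330,90:390].repeat(1,0)[:200] if 0 else cv2.copyMakeBorder(b['color'][130:330,90:390],0,100,0,0,cv2.BORDER_CONSTANT)]))"
```

```text
time: 3.53
ee_pos: [0.5954, 0.2187, 0.1421]
eef_rot: [0.999, 0.046, 0.001, -0.001]
ft_force: [-0.4, 3.5, -0.9]
width: 0.0869
time: 3.95
ee_pos: [0.6025, 0.1494, 0.1418]
eef_rot: [0.999, 0.044, 0.001, 0.001]
ft_force: [1.2, -0.4, 0.3]
width: 0.0869
lab [-0.0076  0.0176  0.1418] shift [-0.0021  0.1476  0.002 ] turn/2 [ 0.0007 -0.001  -0.0012] target [0.613 0.002 0.14 ] f [ 1.2 -0.4  0.3] t 3.95
```

View pics/m3.png

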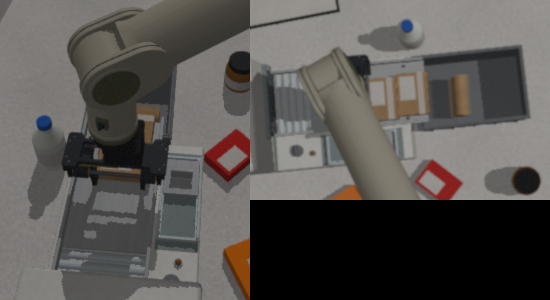

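One carton is in the tote, standing on edge at (460,95) in the right half. The other two are still on the tray, at (405,93) and (378,95), and are next. I'll push a little faster so they knock the first one flat.

```bash
python3 -m crank '[{"x":0,"y":0.015,"z":0,"ax":0,"ay":0,"az":0,"claw":-1},{"x":0,"y":0.04,"z":0,"ax":0,"ay":0,"az":0,"claw":-1},{"x":0,"y":0.06,"z":0,"ax":0,"ay":0,"az":0,"claw":-1},{"x":0,"y":0.06,"z":0,"ax":0,"ay":0,"az":0,"claw":-1},{"x":0,"y":0.06,"z":0,"ax":0,"ay":0,"az":0,"claw":-1}]'
python3 -c "
from h import *
go(-.01,-.13,.14)
a=shot('side','s4.png')
b=shot('top','t4.png')
cv2.imwrite('pics/m4.png',np.hstack([a['color'][150:450,150:400],cv2.resize(b['color'][160:285,220:390],None,fx=2.4,fy=2.4)]))"
```

```text
time: 4.47
ee_pos: [0.6069, 0.0929, 0.141]
eef_rot: [0.999, 0.046, 0.0, -0.0]
ft_force: [0.8, 0.4, -0.0]
width: 0.0869
lab [-0.0083 -0.039   0.141 ] shift [-0.0017  0.091   0.001 ] turn/2 [ 0.     -0.0003  0.0002] target [0.613 0.002 0.14 ] f [ 0.8  0.4 -0. ] t 4.4667
```

View pics/m4.png

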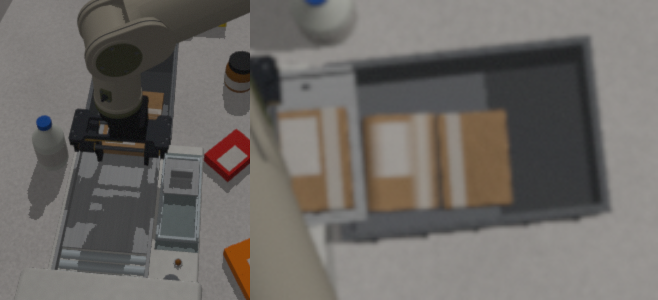

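Cartons 3 and 2 now lie in the tote, at (478,158) and (402,160). Carton 1 is on the tray at the open end.

```bash
python3 -m crank '[{"x":0,"y":0.015,"z":0,"ax":0,"ay":0,"az":0,"claw":-1},{"x":0,"y":0.04,"z":0,"ax":0,"ay":0,"az":0,"claw":-1},{"x":0,"y":0.068,"z":0,"ax":0,"ay":0,"az":0,"claw":-1},{"x":0,"y":0.096,"z":0,"ax":0,"ay":0,"az":0,"claw":-1},{"x":0,"y":0.12,"z":0,"ax":0,"ay":0,"az":0,"claw":-1}]'
python3 -m crank '[{"x":0,"y":0,"z":-0.01,"ax":0,"ay":0,"az":0,"claw":-1},{"x":0,"y":-0.02,"z":-0.04,"ax":0,"ay":0,"az":0,"claw":-1},{"x":0,"y":-0.055,"z":-0.06,"ax":0,"ay":0,"az":0,"claw":-1},{"x":0,"y":-0.09,"z":-0.06,"ax":0,"ay":0,"az":0,"claw":-1},{"x":0,"y":-0.125,"z":-0.06,"ax":0,"ay":0,"az":0,"claw":-1}]'
python3 -c "
from h import *
go(-.13,-.1,.24)
a=shot('side','s5.png')
b=shot('top','t5.png')
cv2.imwrite('pics/m5.png',np.hstack([a['color'][150:450,150:400],cv2.resize(b['color'][160:285,220:390],None,fx=2.4,fy=2.4)]))"
```

```text
time: 4.98
ee_pos: [0.6179, -0.0266, 0.1408]
eef_rot: [0.999, 0.047, 0.0, -0.0]
ft_force: [-1.0, -0.1, -0.0]
width: 0.0874
time: 5.4
ee_pos: [0.6063, 0.1012, 0.2026]
eef_rot: [0.999, 0.047, 0.002, -0.0]
ft_force: [-0.4, 0.1, -0.5]
width: 0.0872
lab [-0.0081 -0.0307  0.2026] shift [-0.1219  0.069  -0.0379] turn/2 [-0.0003 -0.0015  0.0012] target [0.491 0.021 0.24 ] f [-0.4  0.1 -0.5] t 5.4
```

View pics/m5.png

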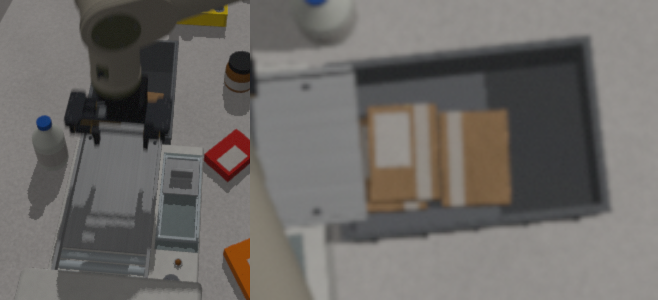

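Carton 1 has landed on top of carton 2 at (404,152), and the tray is empty. All three are in the tote. Now I shut the fingers and go to the -y side of the tab.

```bash
python3 -m crank '[{"x":-0.025,"y":0.003,"z":-0.03,"ax":0,"ay":0,"az":0,"claw":1},{"x":-0.05,"y":0.006,"z":-0.03,"ax":0,"ay":0,"az":0,"claw":1},{"x":-0.075,"y":0.009,"z":-0.03,"ax":0,"ay":0,"az":0,"claw":1},{"x":-0.1,"y":0.012,"z":-0.03,"ax":0,"ay":0,"az":0,"claw":1},{"x":-0.122,"y":0.014,"z":-0.03,"ax":0,"ay":0,"az":0,"claw":1}]' 10
python3 -m crank '[{"x":0,"y":0,"z":0.0,"ax":0,"ay":0,"az":0,"claw":1},{"x":0,"y":0,"z":0.02,"ax":0,"ay":0,"az":0,"claw":1},{"x":0,"y":0,"z":0.04,"ax":0,"ay":0,"az":0,"claw":1},{"x":0,"y":0,"z":0.05,"ax":0,"ay":0,"az":0,"claw":1},{"x":0,"y":0,"z":0.05,"ax":0,"ay":0,"az":0,"claw":1}]'
python3 -c "
from h import *
go(-.13,-.045,.152)
a=shot('side','s6.png')
b=shot('top','t6.png')
cv2.imwrite('pics/m6.png',np.hstack([cv2.resize(a['color'][240:440,200:400],None,fx=2,fy=2),cv2.resize(b['color'][190:310,130:250],(400,400))]))"
```

```text
time: 5.92
ee_pos: [0.4843, 0.0738, 0.2304]
eef_rot: [0.999, 0.047, -0.0, 0.0]
ft_force: [0.3, -0.7, 0.5]
width: 0.0617
time: 6.33
ee_pos: [0.4848, 0.0733, 0.1786]
eef_rot: [0.999, 0.047, -0.002, -0.0]
ft_force: [-0.4, -0.2, 0.3]
width: 0.0283
lab [-0.1317 -0.0475  0.1786] shift [ 0.0018 -0.0025  0.0266] turn/2 [-0.0002  0.0017  0.0015] target [0.486 0.076 0.152] f [-0.4 -0.2  0.3] t 6.3333
```

View pics/m6.png

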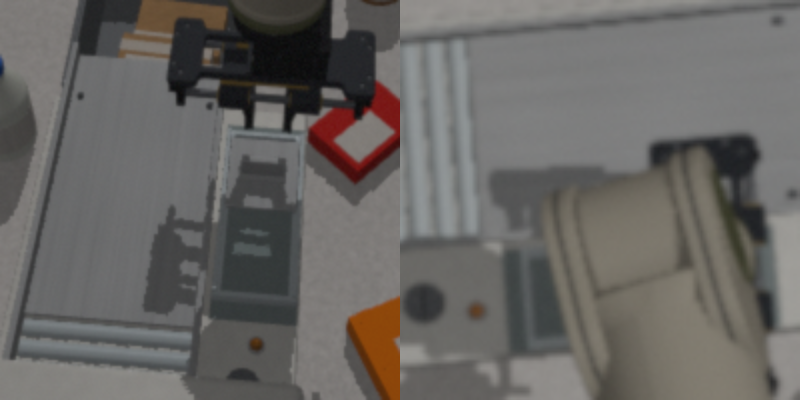

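The fingers are over the strip at (270,120) in the left half, on the open-end side of the tab and centred on it. I descend and push.

```bash
python3 -m crank '[{"x":0,"y":0,"z":0.01,"ax":0,"ay":0,"az":0,"claw":1},{"x":0,"y":0,"z":0.02,"ax":0,"ay":0,"az":0,"claw":1},{"x":0,"y":0,"z":0.027,"ax":0,"ay":0,"az":0,"claw":1},{"x":0,"y":0,"z":0.027,"ax":0,"ay":0,"az":0,"claw":1},{"x":0,"y":0,"z":0.027,"ax":0,"ay":0,"az":0,"claw":1}]'
python3 -m crank '[{"x":0,"y":-0.01,"z":0,"ax":0,"ay":0,"az":0,"claw":1},{"x":0,"y":-0.02,"z":0,"ax":0,"ay":0,"az":0,"claw":1},{"x":0,"y":-0.03,"z":0,"ax":0,"ay":0,"az":0,"claw":1},{"x":0,"y":-0.04,"z":0,"ax":0,"ay":0,"az":0,"claw":1},{"x":0,"y":-0.05,"z":0,"ax":0,"ay":0,"az":0,"claw":1}]'
python3 -m crank '[{"x":0,"y":-0.01,"z":0,"ax":0,"ay":0,"az":0,"claw":1},{"x":0,"y":-0.02,"z":0,"ax":0,"ay":0,"az":0,"claw":1},{"x":0,"y":-0.03,"z":0,"ax":0,"ay":0,"az":0,"claw":1},{"x":0,"y":-0.04,"z":0,"ax":0,"ay":0,"az":0,"claw":1},{"x":0,"y":-0.05,"z":0,"ax":0,"ay":0,"az":0,"claw":1}]'
python3 -c "
from h import *
go(-.13,.068,.152)"
```

```text
time: 6.85
ee_pos: [0.4856, 0.0725, 0.1531]
eef_rot: [0.999, 0.046, -0.001, -0.0]
ft_force: [-0.3, 0.4, 1.2]
width: 0.0005
time: 7.27
ee_pos: [0.4813, 0.1235, 0.1539]
eef_rot: [0.999, 0.046, 0.0, 0.0]
ft_force: [-0.2, -1.5, 1.2]
width: 0.0002
time: 7.68
ee_pos: [0.4766, 0.173, 0.1535]
eef_rot: [0.999, 0.046, -0.0, 0.0]
ft_force: [-0.6, -1.6, 1.4]
width: 0.0005
lab [-0.1308  0.0526  0.1535] shift [ 0.0008 -0.0154  0.0015] turn/2 [0.0001 0.0001 0.0007] target [0.476 0.188 0.152] f [-0.6 -1.6  1.4] t 7.6833
```

Friction of 1.5 N is felt, so the cover is sliding. I continue slowly until it reaches the stop.

```bash
python3 -m crank '[{"x":0,"y":-0.003,"z":0,"ax":0,"ay":0,"az":0,"claw":1},{"x":0,"y":-0.006,"z":0,"ax":0,"ay":0,"az":0,"claw":1},{"x":0,"y":-0.009,"z":0,"ax":0,"ay":0,"az":0,"claw":1},{"x":0,"y":-0.012,"z":0,"ax":0,"ay":0,"az":0,"claw":1},{"x":0,"y":-0.014,"z":0,"ax":0,"ay":0,"az":0,"claw":1}]'
python3 -m crank '[{"x":0,"y":-0.001,"z":0,"ax":0,"ay":0,"az":0,"claw":1},{"x":0,"y":-0.002,"z":0,"ax":0,"ay":0,"az":0,"claw":1},{"x":0,"y":-0.003,"z":0,"ax":0,"ay":0,"az":0,"claw":1},{"x":0,"y":-0.004,"z":0,"ax":0,"ay":0,"az":0,"claw":1},{"x":0,"y":-0.004,"z":0,"ax":0,"ay":0,"az":0,"claw":1}]'
python3 -c "
from h import *
go(-.13,.072,.152)"
```

```text
time: 8.1
ee_pos: [0.4761, 0.1777, 0.1533]
eef_rot: [0.999, 0.043, -0.001, 0.006]
ft_force: [-6.8, -37.2, 19.6]
width: 0.0004
time: 8.52
ee_pos: [0.476, 0.1779, 0.1533]
eef_rot: [0.999, 0.041, -0.002, 0.009]
ft_force: [-8.8, -43.4, 25.1]
width: 0.0006
lab [-0.1309  0.0575  0.1533] shift [ 0.0008 -0.0146  0.0011] turn/2 [ 0.0086  0.0024 -0.0043] target [0.476 0.192 0.152] f [ -8.8 -43.4  25.1] t 8.5167
```

The stop is reached at 43 N. I back off, rise and look.

```bash
python3 -m crank '[{"x":0,"y":0.02,"z":0,"ax":0,"ay":0,"az":0,"claw":1},{"x":0,"y":0.05,"z":-0.01,"ax":0,"ay":0,"az":0,"claw":1},{"x":0,"y":0.075,"z":-0.02,"ax":0,"ay":0,"az":0,"claw":1},{"x":0,"y":0.075,"z":-0.02,"ax":0,"ay":0,"az":0,"claw":1},{"x":0,"y":0.075,"z":-0.02,"ax":0,"ay":0,"az":0,"claw":1}]'
python3 -c "
from h import *
go(-.13,-.004,.14)
a=shot('side','s7.png')
b=shot('top','t7.png')
cv2.imwrite('pics/m7.png',np.hstack([cv2.resize(a['color'][240:440,200:400],None,fx=2,fy=2),cv2.resize(b['color'][190:310,130:250],(400,400))]))"
```

```text
time: 8.93
ee_pos: [0.4826, 0.1142, 0.1739]
eef_rot: [0.999, 0.044, 0.001, 0.0]
ft_force: [0.1, 1.5, -1.4]
width: 0.0007
lab [-0.1301 -0.0065  0.1739] shift [ 0.0001 -0.0025  0.0339] turn/2 [ 0.0001 -0.0005 -0.0009] target [0.482 0.117 0.14 ] f [ 0.1  1.5 -1.4] t 8.9333
```

View pics/m7.png

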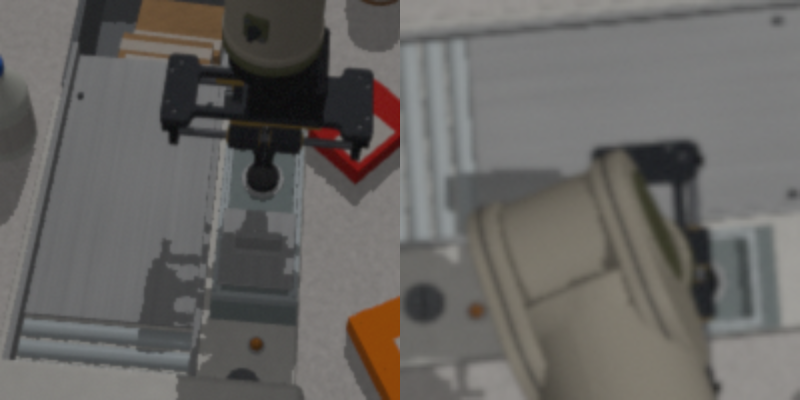

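The cover is against its far stop, with the plate at (260,250) in the left half. The button is uncovered at about (264,178), right under the fingers.

```bash
python3 -c "
from h import *
import json
c=json.load(open('side.json'))
for u,v,z in((264,178,.134),(263,193,.125),(262,120+118,.167)):
  w=ray(c,200+u/2,240+v/2,z)[:2]-LO; print(w@ex,w@ey)
"
python3 -m crank '[{"x":0,"y":0,"z":0.01,"ax":0,"ay":0,"az":0,"claw":1},{"x":0,"y":0,"z":0.02,"ax":0,"ay":0,"az":0,"claw":1},{"x":0,"y":0,"z":0.03,"ax":0,"ay":0,"az":0,"claw":1},{"x":0,"y":0,"z":0.034,"ax":0,"ay":0,"az":0,"claw":1},{"x":0,"y":0,"z":0.035,"ax":0,"ay":0,"az":0,"claw":1}]'
```

```text
-0.1318874831984683 -0.0076725094429926375
-0.13206475897142655 0.004456447478602903
-0.13463750560405033 0.0759528557637202
time: 9.45
ee_pos: [0.481, 0.1155, 0.1368]
eef_rot: [0.999, 0.046, -0.001, -0.0]
ft_force: [0.4, 0.2, -0.2]
width: 0.0002
```

```bash
python3 -m crank '[{"x":0,"y":0,"z":0.002,"ax":0,"ay":0,"az":0,"claw":1},{"x":0,"y":0,"z":0.004,"ax":0,"ay":0,"az":0,"claw":1},{"x":0,"y":0,"z":0.006,"ax":0,"ay":0,"az":0,"claw":1},{"x":0,"y":0,"z":0.008,"ax":0,"ay":0,"az":0,"claw":1},{"x":0,"y":0,"z":0.009,"ax":0,"ay":0,"az":0,"claw":1}]'
python3 -m crank '[{"x":0,"y":0,"z":0.001,"ax":0,"ay":0,"az":0,"claw":1},{"x":0,"y":0,"z":0.002,"ax":0,"ay":0,"az":0,"claw":1},{"x":0,"y":0,"z":0.003,"ax":0,"ay":0,"az":0,"claw":1},{"x":0,"y":0,"z":0.003,"ax":0,"ay":0,"az":0,"claw":1},{"x":0,"y":0,"z":0.003,"ax":0,"ay":0,"az":0,"claw":1}]'
python3 -c "
from h import *
go(-.13,-.004,.13)"
```

```text
time: 9.87
ee_pos: [0.4822, 0.1155, 0.1298]
eef_rot: [0.999, 0.046, 0.0, -0.0]
ft_force: [-3.5, -0.4, 12.5]
width: 0.0004
time: 10.28
ee_pos: [0.4823, 0.1156, 0.1293]
eef_rot: [0.999, 0.046, 0.001, 0.001]
ft_force: [-15.3, -3.3, 33.4]
width: 0.0006
lab [-0.1303 -0.0051  0.1293] shift [ 0.0003 -0.0011 -0.0007] turn/2 [ 0.0007 -0.0005  0.0007] target [0.482 0.117 0.13 ] f [-15.3  -3.3  33.4] t 10.2833
```

The button is bottomed at z 0.129 and 33 N. I rise, cross over the tab and come down on its far side.

```bash
python3 -m crank '[{"x":0,"y":0,"z":-0.02,"ax":0,"ay":0,"az":0,"claw":1},{"x":0,"y":0,"z":-0.05,"ax":0,"ay":0,"az":0,"claw":1},{"x":0,"y":0,"z":-0.075,"ax":0,"ay":0,"az":0,"claw":1},{"x":0,"y":-0.03,"z":-0.075,"ax":0,"ay":0,"az":0,"claw":1},{"x":0,"y":-0.06,"z":-0.075,"ax":0,"ay":0,"az":0,"claw":1}]'
python3 -m crank '[{"x":0,"y":-0.035,"z":0,"ax":0,"ay":0,"az":0,"claw":1},{"x":0,"y":-0.07,"z":0,"ax":0,"ay":0,"az":0,"claw":1},{"x":0,"y":-0.075,"z":0,"ax":0,"ay":0,"az":0,"claw":1},{"x":0,"y":-0.075,"z":0.02,"ax":0,"ay":0,"az":0,"claw":1},{"x":0,"y":-0.075,"z":0.03,"ax":0,"ay":0,"az":0,"claw":1}]'
python3 -c "
from h import *
go(-.13,.13,.153)"
```

```text
time: 10.7
ee_pos: [0.478, 0.1743, 0.2032]
eef_rot: [0.999, 0.044, 0.002, 0.0]
ft_force: [-0.1, 0.7, -0.5]
width: 0.0006
time: 11.12
ee_pos: [0.4692, 0.2503, 0.1702]
eef_rot: [0.999, 0.047, -0.0, 0.0]
ft_force: [-0.4, 0.1, -0.1]
width: 0.0006
lab [-0.1312  0.1302  0.1702] shift [0.0012 0.0002 0.0172] turn/2 [0.0001 0.0002 0.0014] target [0.47  0.25  0.153] f [-0.4  0.1 -0.1] t 11.1167
```

```bash
python3 -m crank '[{"x":0,"y":0,"z":0.01,"ax":0,"ay":0,"az":0,"claw":1},{"x":0,"y":0,"z":0.017,"ax":0,"ay":0,"az":0,"claw":1},{"x":0,"y":0.005,"z":0.017,"ax":0,"ay":0,"az":0,"claw":1},{"x":0,"y":0.012,"z":0.017,"ax":0,"ay":0,"az":0,"claw":1},{"x":0,"y":0.02,"z":0.017,"ax":0,"ay":0,"az":0,"claw":1}]'
python3 -m crank '[{"x":0,"y":0.01,"z":0,"ax":0,"ay":0,"az":0,"claw":1},{"x":0,"y":0.02,"z":0,"ax":0,"ay":0,"az":0,"claw":1},{"x":0,"y":0.03,"z":0,"ax":0,"ay":0,"az":0,"claw":1},{"x":0,"y":0.04,"z":0,"ax":0,"ay":0,"az":0,"claw":1},{"x":0,"y":0.05,"z":0,"ax":0,"ay":0,"az":0,"claw":1}]'
python3 -m crank '[{"x":0,"y":0.007,"z":0,"ax":0,"ay":0,"az":0,"claw":1},{"x":0,"y":0.014,"z":0,"ax":0,"ay":0,"az":0,"claw":1},{"x":0,"y":0.021,"z":0,"ax":0,"ay":0,"az":0,"claw":1},{"x":0,"y":0.028,"z":0,"ax":0,"ay":0,"az":0,"claw":1},{"x":0,"y":0.035,"z":0,"ax":0,"ay":0,"az":0,"claw":1}]'
python3 -c "
from h import *
go(-.13,.01,.153)"
```

```text
time: 11.53
ee_pos: [0.4718, 0.2291, 0.1551]
eef_rot: [0.999, 0.046, 0.0, -0.0]
ft_force: [0.9, -0.3, -0.3]
width: 0.0004
time: 11.95
ee_pos: [0.4765, 0.1792, 0.155]
eef_rot: [0.999, 0.046, 0.001, -0.0]
ft_force: [0.9, 2.9, 0.5]
width: 0.0006
time: 12.37
ee_pos: [0.4793, 0.1447, 0.1546]
eef_rot: [0.999, 0.046, 0.0, -0.0]
ft_force: [0.5, 2.2, 0.1]
width: 0.0006
lab [-0.1307  0.0242  0.1546] shift [0.0006 0.0142 0.0016] turn/2 [-0.     -0.      0.0008] target [0.481 0.131 0.153] f [0.5 2.2 0.1] t 12.3667
```

```bash
python3 -m crank '[{"x":0,"y":0.002,"z":0,"ax":0,"ay":0,"az":0,"claw":1},{"x":0,"y":0.004,"z":0,"ax":0,"ay":0,"az":0,"claw":1},{"x":0,"y":0.006,"z":0,"ax":0,"ay":0,"az":0,"claw":1},{"x":0,"y":0.008,"z":0,"ax":0,"ay":0,"az":0,"claw":1},{"x":0,"y":0.01,"z":0,"ax":0,"ay":0,"az":0,"claw":1}]'
python3 -c "
from h import *
go(-.13,.01,.153)"
```

```text
time: 12.78
ee_pos: [0.4801, 0.1354, 0.1544]
eef_rot: [0.999, 0.046, -0.0, -0.0]
ft_force: [1.2, 1.9, -0.8]
width: 0.0005
lab [-0.1307  0.0148  0.1544] shift [0.0007 0.0048 0.0014] turn/2 [-0.      0.0001  0.0009] target [0.481 0.131 0.153] f [ 1.2  1.9 -0.8] t 12.7833
```

Still sliding. I continue to the stop.

```bash
python3 -m crank '[{"x":0,"y":0.001,"z":0,"ax":0,"ay":0,"az":0,"claw":1},{"x":0,"y":0.002,"z":0,"ax":0,"ay":0,"az":0,"claw":1},{"x":0,"y":0.003,"z":0,"ax":0,"ay":0,"az":0,"claw":1},{"x":0,"y":0.004,"z":0,"ax":0,"ay":0,"az":0,"claw":1},{"x":0,"y":0.005,"z":0,"ax":0,"ay":0,"az":0,"claw":1}]'
python3 -m crank '[{"x":0,"y":0.001,"z":0,"ax":0,"ay":0,"az":0,"claw":1},{"x":0,"y":0.002,"z":0,"ax":0,"ay":0,"az":0,"claw":1},{"x":0,"y":0.003,"z":0,"ax":0,"ay":0,"az":0,"claw":1},{"x":0,"y":0.004,"z":0,"ax":0,"ay":0,"az":0,"claw":1},{"x":0,"y":0.005,"z":0,"ax":0,"ay":0,"az":0,"claw":1}]'
```

```text
time: 13.2
ee_pos: [0.4805, 0.1302, 0.1545]
eef_rot: [0.999, 0.046, -0.0, 0.0]
ft_force: [0.6, 1.6, -1.2]
width: 0.0003
time: 13.62
ee_pos: [0.481, 0.1252, 0.1545]
eef_rot: [0.999, 0.046, -0.0, 0.0]
ft_force: [-0.4, 1.7, -0.5]
width: 0.0005
```

```bash
python3 -m crank '[{"x":0,"y":0.001,"z":0,"ax":0,"ay":0,"az":0,"claw":1},{"x":0,"y":0.002,"z":0,"ax":0,"ay":0,"az":0,"claw":1},{"x":0,"y":0.003,"z":0,"ax":0,"ay":0,"az":0,"claw":1},{"x":0,"y":0.004,"z":0,"ax":0,"ay":0,"az":0,"claw":1},{"x":0,"y":0.005,"z":0,"ax":0,"ay":0,"az":0,"claw":1}]'
python3 -m crank '[{"x":0,"y":0.001,"z":0,"ax":0,"ay":0,"az":0,"claw":1},{"x":0,"y":0.002,"z":0,"ax":0,"ay":0,"az":0,"claw":1},{"x":0,"y":0.003,"z":0,"ax":0,"ay":0,"az":0,"claw":1},{"x":0,"y":0.003,"z":0,"ax":0,"ay":0,"az":0,"claw":1},{"x":0,"y":0.003,"z":0,"ax":0,"ay":0,"az":0,"claw":1}]'
```

```text
time: 14.03
ee_pos: [0.4813, 0.1222, 0.1546]
eef_rot: [0.999, 0.047, 0.0, -0.001]
ft_force: [0.4, 10.9, -3.0]
width: 0.0003
time: 14.45
ee_pos: [0.4813, 0.122, 0.1547]
eef_rot: [0.999, 0.048, 0.0, -0.003]
ft_force: [1.4, 17.4, -5.2]
width: 0.0005
```

The shut stop is reached. The finger travel of 56 mm plus the tab's and fingers' thickness (about 29 mm) agrees with the full 85 mm. I back off, rise clear and do a last check.

```bash
python3 -m crank '[{"x":0,"y":-0.015,"z":0,"ax":0,"ay":0,"az":0,"claw":1},{"x":0,"y":-0.025,"z":-0.01,"ax":0,"ay":0,"az":0,"claw":1},{"x":0,"y":-0.03,"z":-0.04,"ax":0,"ay":0,"az":0,"claw":1},{"x":0,"y":-0.03,"z":-0.08,"ax":0,"ay":0,"az":0,"claw":1},{"x":0,"y":-0.03,"z":-0.12,"ax":0,"ay":0,"az":0,"claw":1}]'
python3 -m crank '[{"x":0,"y":-0.03,"z":-0.02,"ax":0,"ay":0,"az":0,"claw":1},{"x":0,"y":-0.05,"z":-0.04,"ax":0,"ay":0,"az":0,"claw":1},{"x":0,"y":-0.05,"z":-0.06,"ax":0,"ay":0,"az":0,"claw":1},{"x":0,"y":-0.05,"z":-0.06,"ax":0,"ay":0,"az":0,"claw":1},{"x":0,"y":-0.05,"z":-0.06,"ax":0,"ay":0,"az":0,"claw":1}]'
python3 -c "
from h import *
go(0,0,.3)
a=shot('side','s8.png')
b=shot('top','t8.png')
cv2.imwrite('pics/m8.png',np.hstack([a['color'][130:430,150:420],cv2.resize(b['color'][130:350,120:500],(518,300))]))"
```

```text
time: 14.87
ee_pos: [0.4782, 0.1474, 0.2764]
eef_rot: [0.999, 0.047, -0.001, 0.0]
ft_force: [1.4, 0.4, 1.0]
width: 0.0006
time: 15.28
ee_pos: [0.4747, 0.1971, 0.3358]
eef_rot: [0.999, 0.046, 0.001, 0.0]
ft_force: [0.7, 0.2, -0.5]
width: 0.0006
lab [-0.1304  0.0767  0.3358] shift [0.1303 0.0769 0.036 ] turn/2 [ 0.0001 -0.0009  0.0008] target [0.612 0.132 0.3  ] f [ 0.7  0.2 -0.5] t 15.2833
```

View pics/m8.png

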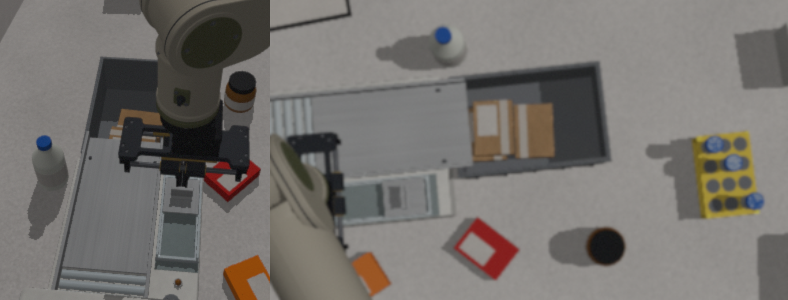

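The cover is shut, with its tab at (395,195) in the right half. The tray is empty, and the pile is in the tote at (510,130). The bottle, jar and rack stand where they did, and the arm is clear.

```bash
python3 -c "
from h import *
print(close_job())"
```

```text
the job is handed in; nothing more can be done
None
```

I handed the job in at about 15.4 s of the 61 s allowed; the hand-in reports no verdict, so what follows comes from my own checks.

- **Cartons:** I swept all three off the open end with the open fingers. Two lie side by side on the tote floor. The third appears to be stacked on one of them: I inferred this from its shifted outline and an edge showing below it, and did not see it separately. The tray is empty and no brown carton lies anywhere else.
- **Cover and button:** I slid the cover to its far stop, pressed the button until it bottomed (z 0.129 m, 33 N), let it go and slid the cover back to the shut stop. The finger positions at the two stops fit the full 85 mm of travel. With the cover shut I could not see that the button came back out.
- **Forces:** Pushing to the far stop peaked at about 43 N along the push, through the fingertips. That is above the 40 N limit set for the arm and gripper body, but I took it as finger contact; it is well under the 120 N wrist limit.
- **Disagreement:** My measured tab position was about 6 to 10 mm off along the slide from where the stops put it. I settled it by pushing slowly until each stop was felt.
- **Last picture:** The cover is shut, the tote stands level, and the bottle, jar and rack look unmoved. I judged these by eye, without measuring them again. The arm is clear of everything.

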